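Release a glued house plaque from a left-hand clamp

TASK

The green souvenir house has finished gluing in the grey screw clamp, which has a left-hand thread: turn the black knob clockwise, seen from above, until the white line on the knob points along the red mark engraved on the clamp's arm, leaving the house where it is meanwhile. Then draw the house out from under the clamp's pad and set it down, without dropping it, face up and flat on the floor of the yellow tray. Leave the knob at its mark and do not disturb the other things on the table.

Things in the scene. Friction and masses are not known exactly. Their poses are not given: they have to be found in the camera images.
- knob (a joint): The clamp's knob, rad: 0 is fully screwed down (a stop); it grows clockwise seen from above, up to a stop at 3.4. At 2.5 the white line lies along the red mark. Starts at 0.1 to 0.6. A coarse left-hand thread: each rad clockwise lifts knob and pad together by 5.5 mm. It turns stiffly (about 0.06 N m) and stays where it is left.
- knob_grip (a point): Where to grip the black knob: on its vertical turning axis, 111 mm above the table plus the lift; it rises with the knob. The knob is an upright bar 42 mm long, 14 mm thick, pinched across the 14 mm; the bar reaches 14 mm above this point and 22 mm below, where a round flange 38 mm across begins. x axis: along the bar, towards the end with the white line; z up.
- open_mark (a point): Inner end of the red mark engraved on top of the clamp's grey arm, 80 mm above the table, 32 mm from the knob's axis. x axis: along the mark, away from the knob's axis and from the clamp's open front; z up. The arm is 36 mm wide, from 18 mm in front of the knob's axis to a post 50 mm behind it; its underside is 62 mm above the table. The clamp is fixed.
- clamp_base (a point): Point on top of the clamp's base board (12 mm above the table), right under the knob's axis. x axis: horizontal, towards the post at the back; the house comes out along -x. The board reaches 110 mm to the front and 85 mm to the back; it is 100 mm wide, but 44 mm more than 20 mm to the front. A guide 14 mm high stands 2 mm off either side of the house, from 10 mm in front of this point to 20 mm behind.
- house_center (a point): Centre, half-way up, of the green house plaque with an orange roof: rigid, 150 x 56 x 24 mm, about 110 g, lying face up on the base board. x axis: along its length towards the roof; z out of its face. From -75 to +49 mm the sides are parallel, 56 mm apart; the roof tapers to a point at +75 mm. Its front part is free to grip across the 56 mm, for example at -58 mm.
- house_window (a point): Centre of the house's square window recess, level with the face; 28 mm wide, 7 mm deep, 29 mm from the house's centre towards the roof. The clamp's rubber pad, 18 mm across, starts down inside it and holds the house until the knob has lifted it out; with the knob at the mark the pad is 7 mm above the face. Draw the house straight out by 90 mm before raising it.
- tray: Open yellow tray, fixed to the table; origin at the centre of its underside, z up. Outside 220 mm along x, 180 mm along y, 28 mm high; walls and floor 6 mm thick. Lying on its floor the house's centre is 18 mm above the table.
- glue_jar: Bystander: a jar, 48 mm across and 55 mm high, between clamp and tray; origin at the centre of its foot.
- brush: Bystander: a brush, 130 mm long, lying nearer the robot; origin under its middle.
- pink_house: Bystander: a pink house plaque with a lilac roof, 150 x 56 x 24 mm, lying at the right; origin at the centre of its underside.
- blue_house: Bystander: a light blue house plaque with a yellow roof, same size, lying at the left; origin at the centre of its underside.
- ribbon_reel: Bystander: a red reel, 70 mm across, 24 mm high, at the right; origin at the centre of its underside.
- paint_pot: Bystander: a small pot with a red cap, 42 mm across, 50 mm high, at the left; origin at the centre of its foot.
- house: The same green house plaque; origin at the centre of its underside, 12 mm under its centre.
There are look-alikes about, which are no part of the job. Leave any pink or purple look-alike of the part that bears knob alone.

How it is judged:
By the outcome, as a careful person would: the job done as asked, in the order asked, and still so for the second after the job is handed in, with the robot touching nothing.
It also fails if it takes over 72 s, if anything falls off the work surface, if the arm or the gripper's body presses on something with over 40 N, if the wrist force passes 120 N, or if a joint passes its speed limit or range.

ROBOT

A 6-joint arm with a two-finger parallel gripper is mounted at the origin on the work surface. World frame = base frame: x ahead of the robot, y to its left, z up, the work surface at z = 0. Lengths are in m, angles in rad, forces in N, time in s.
With the tool pointing down it reaches from about 0.25 to 0.775 m from the base axis. Payload 4 kg.
Tool frame: the origin (TCP) lies at the very end of the fingers, on their centre line; the grasp point (between the pads) lies 19 mm behind it; z points along the fingers, x is the direction in which the jaws open and shut, and the axes are right-handed (so a half turn about z gives the same grasp; the last joint's range is limited). The gripper opens to 94 mm and grips with 3 to 60 N. Pads are 16 mm wide; open, the fingers measure 119 mm over their backs; the gripper's body (75 mm by 177 mm) begins 78 mm behind the grasp point.
Start: joints at [-1.413, 0.087, 1.371, -0, 1.684, -0.103], TCP at [0.142, -0.531, 0.206] pointing down, gripper open.
Joint ranges: [-3.1, 3.1], [-0.76, 2.03], [0.27, 2.55], [-1.08, 4.22], [0.17, 2.65], [-2.57, 2.57]. Speed limits (rad/s): [2.79, 2.79, 3.14, 3.14, 3.14, 3.14].

INTERFACE

Orientations are given as [roll, pitch, yaw] about the fixed x, y, z axes, in that order (R = Rz(yaw) Ry(pitch) Rx(roll)).
In Python, from bench import robot, cams, ticket gives the robot as it stands.
- The arm moves only by the tool jog_arm, never from a script. Its argument "series" is a list of rows, each an object of numbers: "x", "y", "z": the shift along the tool's x, y, z in m; "rx", "ry", "rz": the turn, a rotation vector about the tool's x, y, z in degrees. A call has 1 to 12 rows; each row shifts and turns the pose as measured when the row begins, along the tool's axes as they then stand; what a row does not reach is not made up. A row lasts 1/12 s, in which the tool goes at most 41.7 mm and 7.16 degrees, less where a joint would pass 70% of its speed; a pose out of reach is approached as far as the arm can. A call with a gripper value outside its range is refused whole. "claw" is the opening, from 0 (shut) to 1 (fully open), set as the call begins (left out, the last holds). The fingers move at their own pace and stop on an object; the grip force is fixed at half the most. Time passes only in rows, so rows that do not move let the fingers close. It gives the time, the measured TCP pose, the force and the opening at its end, in the units of the state.
- robot.get_obs(): the state, without advancing time (a new reading comes with each control period).
- cams.snapshot(name): name is "scene" or "top" or "wrist"; returns a dict with "img" (400x640x3 uint8, red, green, blue), "mtx" (3x3 intrinsics, pixels), "origin" and "attitude" of the camera in the world. Camera axes: x right, y down, z forward; pixel columns grow to the right and rows downward; lengths in m; the calibration is good to about 2 mm. A picture is of the moment at which its call begins. There is no depth.
- ticket.close_job(): hands the job in, once; it reports no verdict.
Trained networks look in a picture, given as the dict that the camera call returned (one of the last four; its "shot" number tells which), for a name from the list of things; names that differ only in an ending like _2 or _b are one class to them, and where a whole thing is asked for, a point or a joint stands for the part that bears it (a point fixed in the world has none). Each returns a list of dicts, best first, with "p" (0 to 1); they miss things now and then, are a little off and sometimes report something else, mostly with a low value. They report only what shows in the picture. A call takes as long as a camera call. They do not tell look-alikes from the thing itself.
- cams.look_for(thing, picture): "bbox" ([left, top, width, height] in pixels, round what is visible of it).
The state is a dict: "time": time; "joint_positions": joint angles; "qvel": joint speeds; "joint_torque": joint torques, N m; "tool_pos": TCP position; "ee_rot": TCP orientation; "wrist_force": force on the tool from outside, world axes, zero at the start; "wrist_torque": the same for the moment, N m; "width": finger opening in m.
Only numpy, scipy, OpenCV 4.12 (cv2) and the standard library are available. Lean on these libraries where they do the work, as an engineer would, in place of code of your own. Each camera call takes 0.05 s, during which the arm holds its last target.

## Working session

There is one attempt and no reset: what is moved stays moved. The work goes in short steps, Python scripts to look and compute and a tool call to move; the robot and the scene stay as the last step left them, time stands still between calls to the robot, and variables do not carry over. Pictures are saved under pics/ and viewed, and the job is handed in when it is done.

Besides the shell and the picture viewer there is one more tool, called in YAML: its name, and indented under it one key for each argument. jog_arm: Moves the arm, as the interface text tells. Its arguments: {"type":"object","properties":{"series":{"type":"array","items":{"type":"object","properties":{"x":{"type":"number"},"y":{"type":"number"},"z":{"type":"number"},"rx":{"type":"number"},"ry":{"type":"number"},"rz":{"type":"number"}}}},"claw":{"type":"number"}},"required":["series"]}

```bash
ls; mkdir -p pics; cat > h.py <<'E'
import numpy as np, cv2
from bench import robot, cams, ticket
from scipy.spatial.transform import Rotation as R
def snap(n,f=None):
    s=cams.snapshot(n)
    if f: cv2.imwrite('pics/'+f,s['img'][:,:,::-1])
    return s
def Rc(s):
    a=np.array(s['attitude'])
    return a if a.shape==(3,3) else R.from_euler('xyz',a).as_matrix()
def ray(s,u,v,z):
    d=Rc(s)@np.linalg.inv(np.array(s['mtx']))@np.array([u,v,1.]); o=np.array(s['origin'])
    return o+d*(z-o[2])/d[2]
def proj(s,p):
    c=np.array(s['mtx'])@(Rc(s).T@(np.array(p)-np.array(s['origin']))); return c[:2]/c[2]
E
python3 - <<'E'
from h import *
print(robot.get_obs())
for n in ['scene','top','wrist']:
    s=snap(n,n+'0.png'); print(n,s['origin'],s['attitude'],s['mtx'])
    for t in ['knob','knob_grip','open_mark','house','house_window','tray','glue_jar','brush','clamp_base']:
        try: print(t,[(d['bbox'],round(d['p'],2)) for d in cams.look_for(t,s)])
        except Exception as e: print(t,e)
E
```

```text
pics
{'time': 0.0, 'joint_positions': array([-1.41310885e+00,  8.79410261e-02,  1.37220815e+00,  1.04846639e-05,
        1.68361024e+00, -1.03163873e-01]), 'qvel': array([ 2.80883086e-04,  7.25834248e-05,  4.15488452e-04,  5.02208491e-04,
       -1.44708697e-03,  5.35661063e-04]), 'joint_torque': array([ 1.67226308e-04, -3.40178132e+01, -3.02427292e+01,  7.19153392e-02,
        3.31026712e-02, -1.95020912e-04]), 'tool_pos': array([ 0.14172686, -0.53086839,  0.20433521]), 'ee_rot': array([-3.14135915e+00,  2.15417046e-03, -1.30994356e+00]), 'wrist_force': array([-0.80214108,  0.30765727, -0.42003756]), 'wrist_torque': array([0.00977233, 0.00332887, 0.01252441]), 'width': 0.09400058868492167}
scene [1.11801564 0.37194159 1.28633554] [-2.59715703 -0.00519816  2.09329196] [[504.40525652   0.         322.77633573]
 [  0.         504.40525652 208.52328815]
 [  0.           0.           1.        ]]
knob [([284.6, 111.0, 15.3, 19.1], 0.71), ([223.6, 194.9, 13.0, 16.9], 0.7), ([417.4, 189.0, 16.8, 18.4], 0.53)]
knob_grip [([415.9, 187.0, 15.8, 16.8], 0.64), ([282.8, 111.8, 13.8, 15.9], 0.61)
[... 1390 characters left out ...]
], 0.75)]
house_window [([379.5, 157.8, 24.5, 43.2], 0.82), ([389.5, 156.2, 17.3, 13.9], 0.72)]
tray [([220.0, 122.3, 65.9, 74.7], 0.89)]
glue_jar [([373.7, 138.0, 35.1, 64.5], 0.38)]
brush [([313.6, 192.6, 16.0, 38.9], 0.85)]
clamp_base [([227.6, 232.9, 33.9, 68.9], 0.86), ([386.7, 246.9, 35.0, 68.6], 0.72), ([375.7, 137.6, 33.7, 63.5], 0.7)]
wrist [ 0.20868783 -0.51385545  0.38426032] [ 2.89844277e+00 -7.16597659e-04 -1.31052528e+00] [[338.80326887   0.         322.5042761 ]
 [  0.         338.80326887 202.46883518]
 [  0.           0.           1.        ]]
knob []
knob_grip []
open_mark [([0.5, 0.0, 122.4, 102.9], 0.65)]
house []
house_window []
tray []
glue_jar []
brush []
clamp_base []
```

View pics/scene0.png

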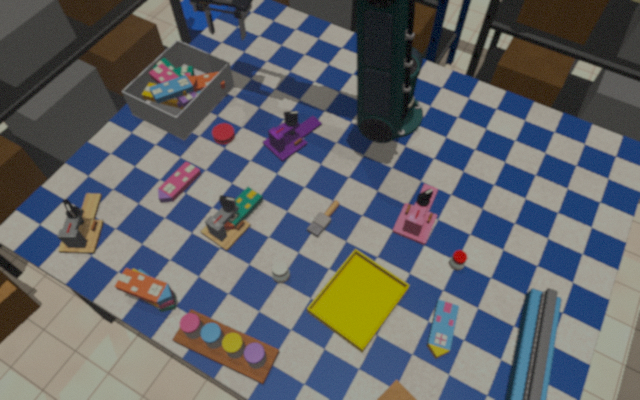

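View pics/top0.png

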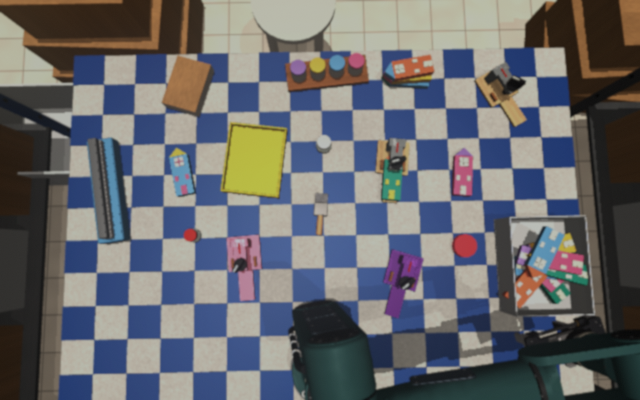

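```bash
python3 - <<'E'
import cv2
a=cv2.imread('pics/top0.png')[125:215,360:430]; cv2.imwrite('pics/c1.png',cv2.resize(a,None,fx=6,fy=6,interpolation=cv2.INTER_CUBIC))
a=cv2.imread('pics/scene0.png')[170:260,190:280]; cv2.imwrite('pics/c2.png',cv2.resize(a,None,fx=6,fy=6,interpolation=cv2.INTER_CUBIC))
E
```

```text
(no output)
```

View pics/c1.png

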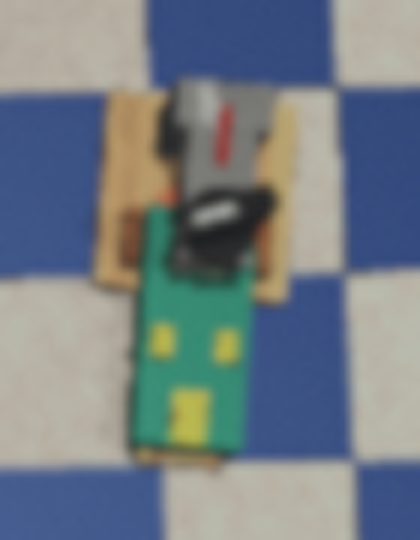

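View pics/c2.png

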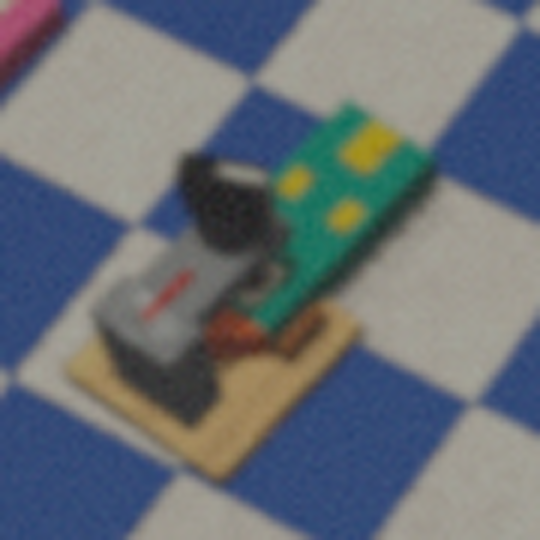

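Top view: the green house in the grey clamp is at about (395,170). The red mark runs up from about (397,152) and the knob is near (397,160). The purple and pink clamps are look-alikes. The tray is centred near (254,160) and the jar is at (324,143).

```bash
python3 - <<'E'
from h import *
s=snap('top')
for n,u,v,z in [('markA',397,152.5,.08),('markB',398.2,143,.08),('knobtop',397,161.5,.125),('houseFL',382,199,.036),('houseFR',400,200,.036),('jar',324,143,.055)]: print(n,ray(s,u,v,z).round(4))
hsv=cv2.cvtColor(s['img'],cv2.COLOR_RGB2HSV)
m=cv2.inRange(hsv,(25,150,80),(35,255,255))
n,l,st,c=cv2.connectedComponentsWithStats(m); i=1+st[1:,4].argmax()
r=cv2.minAreaRect(np.argwhere(l==i)[:,::-1].astype(np.float32)); b=cv2.boxPoints(r); print(r)
P=np.array([ray(s,*q,.02) for q in b]); print(P.round(4), P.mean(0), np.linalg.norm(P[0]-P[1]),np.linalg.norm(P[1]-P[2]))
w=cams.snapshot('wrist'); o=robot.get_obs(); T=R.from_euler('xyz',o['ee_rot']).as_matrix()
print('cam in tool',T.T@(np.array(w['origin'])-o['tool_pos'])); print(T.T@Rc(w))
E
```

```text
markA [ 0.6411 -0.2235  0.08  ]
markB [ 0.67   -0.2283  0.08  ]
knobtop [ 0.6043 -0.2135  0.125 ]
houseFL [ 0.5077 -0.1804  0.036 ]
houseFR [ 0.5035 -0.2352  0.036 ]
jar [ 0.681  -0.0069  0.055 ]
((253.73849487304688, 159.59231567382812), (56.68387222290039, 68.96330261230469), 7.125016689300537)
[[0.5469 0.3133 0.02  ]
 [0.7643 0.2876 0.02  ]
 [0.738  0.1106 0.02  ]
 [0.5214 0.1396 0.02  ]] [0.64265539 0.21275317 0.02      ] 0.21892803127016633 0.17895071120226375
cam in tool [ 0.00027614 -0.0691434  -0.17874577]
[[ 9.99999690e-01 -6.71191278e-04  4.11665649e-04]
 [ 5.52348179e-04  9.70589999e-01  2.40737925e-01]
 [-5.61139757e-04 -2.40737623e-01  9.70590069e-01]]
```

jog_arm:
  series:
    - {"x":-0.0131,"y":-0.0379}
    - {"x":-0.0131,"y":-0.0379}
    - {"x":-0.0131,"y":-0.0379}
    - {"x":-0.0131,"y":-0.0379}
    - {"x":-0.0131,"y":-0.0379}
    - {"x":-0.0131,"y":-0.0379}
    - {"x":-0.0131,"y":-0.0379}
    - {"x":-0.0131,"y":-0.0379}
    - {"x":-0.0131,"y":-0.0379}
    - {"x":-0.0131,"y":-0.0379}
    - {"x":-0.0131,"y":-0.0379}
    - {"x":-0.0131,"y":-0.0379}

```text
invalid input
```

jog_arm:
  series:
    - {"rz":-7}
    - {"rz":-7}
    - {"rz":-7}
    - {"rz":-7}
    - {"rz":-7}
    - {"rz":-7}
    - {"rz":-7}
    - {"rz":-7}
    - {"rz":-7}
    - {"rz":-7}
    - {"rz":-7}
    - {"rz":-7}

```text
invalid input
```

```bash
python3 - <<'E'
from h import *
s=snap('wrist','w1.png'); o=robot.get_obs(); print(o['time'],o['tool_pos'],o['ee_rot'],o['joint_positions'].round(2),s['origin'])
s=snap('top'); cv2.imwrite('pics/c3.png',cv2.resize(s['img'][125:215,360:430,::-1],None,fx=6,fy=6,interpolation=cv2.INTER_CUBIC))
E
```

```text
1.65 [ 0.14181945 -0.53140804  0.20552179] [ 3.14158643e+00 -9.50012270e-05 -1.31000297e+00] [-1.41  0.09  1.37  0.    1.68 -0.1 ] [ 0.20868816 -0.51385706  0.38424859]
```

View pics/w1.png

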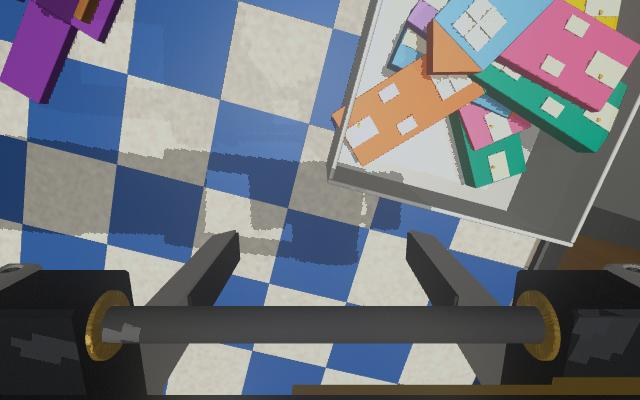

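The wrist view is still at the start pose, over the grey bin, so both calls were refused. I'll test the format with a single row.

jog_arm:
  series:
    - {"x":-0.013,"y":-0.038,"z":0,"rx":0,"ry":0,"rz":0}
  claw: 1

```text
time: 1.78
tool_pos: [0.1711, -0.5117, 0.2048]
ee_rot: [3.138, -0.001, -1.318]
wrist_force: [-0.2, 0.3, 1.3]
width: 0.0941
```

jog_arm:
  series:
    - {"x":-0.013,"y":-0.038}
    - {"x":-0.013,"y":-0.038}
    - {"x":-0.013,"y":-0.038}
    - {"x":-0.013,"y":-0.038}
    - {"x":-0.013,"y":-0.038}
    - {"x":-0.013,"y":-0.038}
    - {"x":-0.013,"y":-0.038}
    - {"x":-0.013,"y":-0.038}
    - {"x":-0.013,"y":-0.038}
    - {"x":-0.013,"y":-0.038}
    - {"x":-0.013,"y":-0.038}
  claw: 1

```text
invalid input
```

jog_arm:
  series:
    - {"x":-0.013,"y":-0.038,"z":0,"rx":0,"ry":0,"rz":0}
    - {"x":-0.013,"y":-0.038,"z":0,"rx":0,"ry":0,"rz":0}
    - {"x":-0.013,"y":-0.038,"z":0,"rx":0,"ry":0,"rz":0}
    - {"x":-0.013,"y":-0.038,"z":0,"rx":0,"ry":0,"rz":0}
    - {"x":-0.013,"y":-0.038,"z":0,"rx":0,"ry":0,"rz":0}
    - {"x":-0.013,"y":-0.038,"z":0,"rx":0,"ry":0,"rz":0}
    - {"x":-0.013,"y":-0.038,"z":0,"rx":0,"ry":0,"rz":0}
    - {"x":-0.013,"y":-0.038,"z":0,"rx":0,"ry":0,"rz":0}
    - {"x":-0.013,"y":-0.038,"z":0,"rx":0,"ry":0,"rz":0}
    - {"x":-0.013,"y":-0.038,"z":0,"rx":0,"ry":0,"rz":0}

```text
time: 2.62
tool_pos: [0.517, -0.2844, 0.2045]
ee_rot: [3.14, -0.005, -1.329]
wrist_force: [0.7, -0.9, -0.1]
width: 0.0943
```

jog_arm:
  series:
    - {"x":-0.016,"y":-0.033,"z":0,"rx":0,"ry":0,"rz":0}
    - {"x":-0.016,"y":-0.033,"z":0,"rx":0,"ry":0,"rz":0}
    - {"x":-0.016,"y":-0.033,"z":0,"rx":0,"ry":0,"rz":0}
    - {"x":0,"y":0,"z":0,"rx":0,"ry":0,"rz":-7}
    - {"x":0,"y":0,"z":0,"rx":0,"ry":0,"rz":-7}
    - {"x":0,"y":0,"z":0,"rx":0,"ry":0,"rz":-7}
    - {"x":0,"y":0,"z":0,"rx":0,"ry":0,"rz":-7}
    - {"x":0,"y":0,"z":0,"rx":0,"ry":0,"rz":-7}
    - {"x":0,"y":0,"z":0,"rx":0,"ry":0,"rz":-7}
    - {"x":0,"y":0,"z":0,"rx":0,"ry":0,"rz":-7}
    - {"x":0,"y":0,"z":0,"rx":0,"ry":0,"rz":-7}
    - {"x":0,"y":0,"z":0,"rx":0,"ry":0,"rz":-7}

```text
time: 3.62
tool_pos: [0.614, -0.199, 0.1996]
ee_rot: [3.14, 0.002, -0.199]
wrist_force: [-0.9, -0.4, -0.3]
width: 0.0941
```

```bash
python3 - <<'E'
from h import *
s=snap('wrist','w1.png'); o=robot.get_obs(); print(o['time'],o['tool_pos'],o['ee_rot'],o['joint_positions'].round(2),s['origin'])
E
```

```text
3.6667 [ 0.61392694 -0.19897838  0.19954538] [ 3.14048716e+00  2.16551118e-03 -1.95631547e-01] [-0.4   0.3   1.13 -0.    1.71 -0.2 ] [ 0.62788618 -0.1311348   0.37826252]
```

View pics/w1.png

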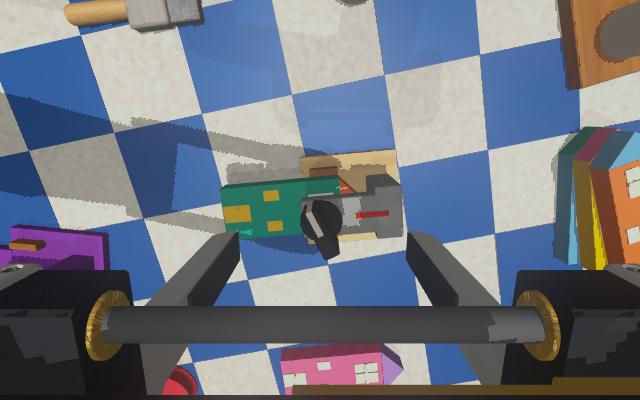

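```bash
python3 - <<'E'
from h import *
a=cv2.imread('pics/w1.png')[140:270,210:410]; cv2.imwrite('pics/c4.png',cv2.resize(a,None,fx=4,fy=4,interpolation=cv2.INTER_CUBIC))
E
```

```text
(no output)
```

View pics/c4.png

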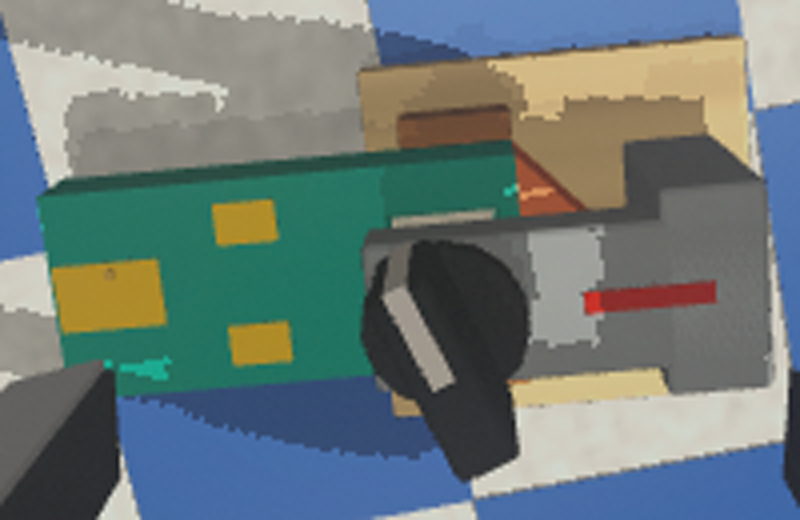

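```bash
cat >> h.py <<'E'
def model(ax,psi,th,mark_psi=None):
    # returns dict of world polylines; psi: house/mark dir (towards post)
    lift=.0055*th; ax=np.array(ax)
    def P(l,z,p,xy): 
        c,s_=np.cos(p),np.sin(p); return [np.array([ax[0]+c*a-s_*b,ax[1]+s_*a+c*b,z]) for a,b in xy]
    pb=psi+2.5-th
    d={}
    d['bar']=P(0,.125+lift,pb,[(21,7),(-21,7),(-21,-7),(21,-7)] and [(.021,.007),(-.021,.007),(-.021,-.007),(.021,-.007)])
    d['line']=P(0,.125+lift,pb,[(0,0),(.021,0)])
    d['flange']=P(0,.089+lift,0,[(.019*np.cos(t),.019*np.sin(t)) for t in np.linspace(0,6.28,40)])
    d['house']=P(0,.036,psi,[(-.104,-.028),(-.104,.028),(.020,.028),(.046,0),(.020,-.028)])
    d['mark']=P(0,.080,psi,[(.032,0),(.056,0)])
    d['arm']=P(0,.080,psi,[(-.018,.018),(.05,.018),(.05,-.018),(-.018,-.018)])
    d['board']=P(0,.012,psi,[(-.020,.05),(.085,.05),(.085,-.05),(-.020,-.05)])
    return d
def overlay(s,d,f,box,k):
    u0,v0,u1,v1=box
    im=cv2.resize(s['img'][v0:v1,u0:u1,::-1],None,fx=k,fy=k,interpolation=cv2.INTER_CUBIC)
    for i,(n,pl) in enumerate(d.items()):
        q=np.array([(proj(s,p)+.5-[u0,v0])*k for p in pl])
        cv2.polylines(im,[(q*8).astype(np.int32)],n not in('line','mark'),[(255,0,255),(0,255,255),(255,255,0),(0,0,255),(0,255,0),(255,128,0),(0,128,255)][i],1,cv2.LINE_AA,3)
    cv2.imwrite('pics/'+f,im)
E
python3 - <<'E'
from h import *
s=snap('wrist')
C=lambda u,v,z: ray(s,u/4+210,v/4+140,z)
a=C(592,302,.08);b=C(715,292,.08);print('mark',a,b,np.degrees(np.arctan2(*(b-a)[1::-1])), 'axis',a-(b-a)/np.linalg.norm(b-a)*.032, np.linalg.norm(b-a))
h1=C(42,198,.036);h2=C(68,393,.036);h3=C(382,166,.036);print('house',h1,h2,np.linalg.norm(h1-h2),np.degrees(np.arctan2(*(h3-h1)[1::-1])),np.degrees(np.arctan2(*(h1-h2)[1::-1]))-90)
print('axis top',C(443,385,.1275)); l1=C(395,292,.1275);l2=C(442,385,.1275)
print('line',np.degrees(np.arctan2(*(l1-l2)[1::-1])),np.linalg.norm(l1-l2))
psi=np.arctan2(*(b-a)[1::-1]); ax=C(443,385,.1275)
th=2.5-(np.arctan2(*(l1-l2)[1::-1])-psi); print('th',th)
overlay(s,model(ax[:2],psi,th),'o1.png',(210,140,410,270),4)
E
```

```text
mark [ 0.64194648 -0.22234656  0.08      ] [ 0.66991112 -0.22546029  0.08      ] -6.353448264441907 axis [ 0.61014302 -0.2188054   0.08      ] 0.028137449984550495
house [ 0.50965813 -0.18073489  0.036     ] [ 0.50229603 -0.23356316  0.036     ] 0.05333878830257413 -5.764341045613131 -7.933596703526987
axis top [ 0.60821608 -0.21880085  0.1275    ]
line 104.25826498590453 0.020922184736826208
th 0.5694614125096158
```

View pics/o1.png

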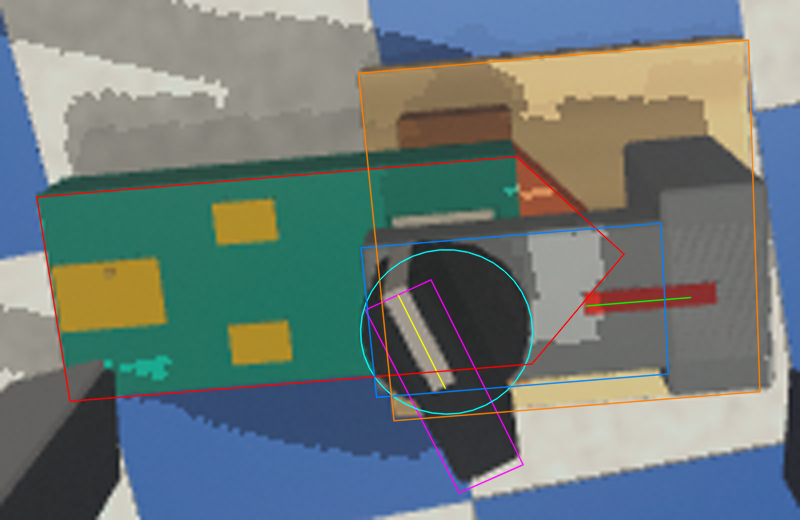

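jog_arm:
  series:
    - {"x":0,"y":0,"z":0,"rx":0,"ry":0,"rz":-6.4}
    - {"x":0,"y":0,"z":0,"rx":0,"ry":0,"rz":-6.4}
    - {"x":0,"y":0,"z":0,"rx":0,"ry":0,"rz":-6.4}
    - {"x":0,"y":0,"z":0,"rx":0,"ry":0,"rz":-6.4}
    - {"x":-0.0098,"y":0.0166,"z":0.02,"rx":0,"ry":0,"rz":0}
    - {"x":0,"y":0,"z":0.03,"rx":0,"ry":0,"rz":0}
    - {"x":0,"y":0,"z":0,"rx":0,"ry":0,"rz":0}

```text
time: 4.3
tool_pos: [0.6099, -0.2182, 0.1505]
ee_rot: [3.138, -0.002, 0.239]
wrist_force: [-0.5, 0.4, -2.0]
width: 0.0941
```

```bash
python3 - <<'E'
from h import *
for i in range(3):
    o=robot.get_obs(); print(o['time'],o['tool_pos'],np.degrees(o['ee_rot']))
    s=snap('wrist','w2.png')
E
```

```text
4.3 [ 0.60985949 -0.21819389  0.1505256 ] [ 1.79811214e+02 -1.14264116e-01  1.37004063e+01]
4.35 [ 0.61096936 -0.21921053  0.15399595] [179.60611726  -0.29937053  13.70212763]
4.4 [ 0.61223037 -0.21936284  0.15658339] [179.47026586  -0.50101141  13.76987646]
```

View pics/w2.png

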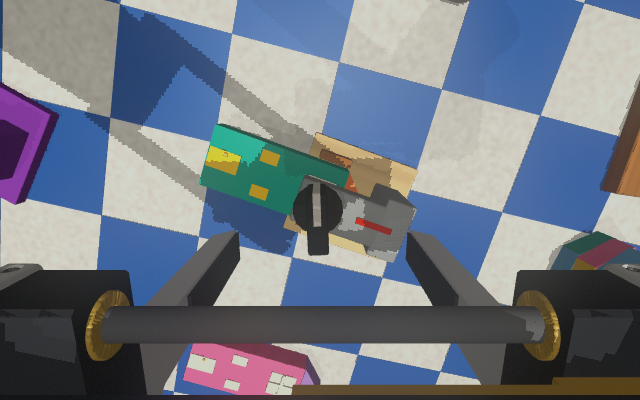

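The bar is now vertical in the wrist view, between (316,183) and (318,254), square to the jaws. The measured pose drifts a few mm as it settles, so I'll check that with hold rows.

jog_arm:
  series:
    - {"x":0,"y":0,"z":0,"rx":0,"ry":0,"rz":0}
    - {"x":0,"y":0,"z":0,"rx":0,"ry":0,"rz":0}
    - {"x":0,"y":0,"z":0,"rx":0,"ry":0,"rz":0}

```text
time: 4.7
tool_pos: [0.6156, -0.2197, 0.1642]
ee_rot: [3.125, -0.018, 0.24]
wrist_force: [0.1, -0.9, 1.3]
width: 0.0941
```

```bash
python3 - <<'E'
from h import *
for i in range(3):
    o=robot.get_obs(); print(o['time'],o['tool_pos'],np.degrees(o['ee_rot']))
    s=snap('wrist','w3.png')
psi=np.radians(-6.2)
overlay(s,model((.6085,-.2175),psi,.57),'o2.png',(190,110,430,270),3)
print(s['origin'])
E
```

```text
4.7 [ 0.61558187 -0.21973848  0.1642043 ] [179.07294757  -1.03595874  13.7479372 ]
4.75 [ 0.61575082 -0.21975463  0.16452352] [179.0521587   -1.07044686  13.75388386]
4.8 [ 0.6155481  -0.21972719  0.16409081] [179.07326941  -1.03666104  13.75929082]
[ 0.59496353 -0.15059695  0.34166509]
```

View pics/o2.png

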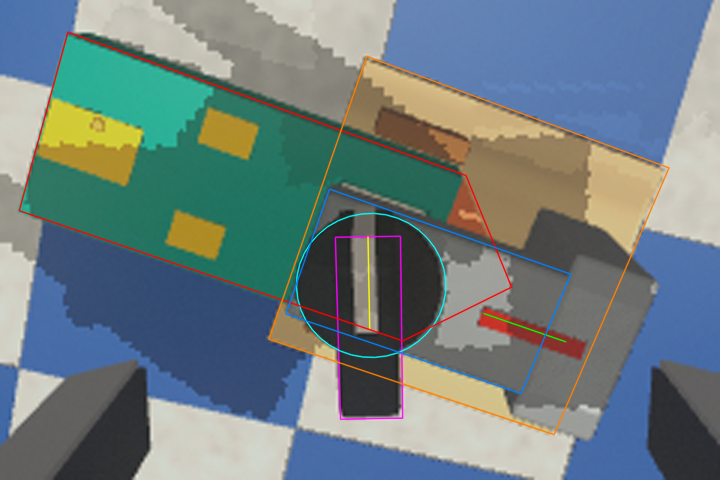

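```bash
cat >> h.py <<'E'
def go(x,y,z,yaw):
    o=robot.get_obs(); T=R.from_euler('xyz',o['ee_rot']); G=R.from_euler('xyz',[np.pi,0,np.radians(yaw)])
    print('t',o['time'],'pos',o['tool_pos'].round(4),'rpy',np.degrees(o['ee_rot']).round(2),'F',o['wrist_force'].round(1),'M',o['wrist_torque'].round(2),'w',round(o['width'],4))
    print('shift mm',(T.inv().apply(np.array([x,y,z])-o['tool_pos'])*1000).round(1),'rot deg',np.degrees((T.inv()*G).as_rotvec()).round(2))
E
python3 -c "
from h import *
go(.6083,-.2175,.0985,14.3)"
```

```text
t 4.85 pos [ 0.6153 -0.2197  0.1635] rpy [179.11  -0.99  13.76] F [-0.5 -0.5 -0.1] M [ 0.01 -0.1  -0.  ] w 0.094
shift mm [-7.4 -4.8 64.9] rot deg [ 0.9  -0.99 -0.55]
```

jog_arm:
  series:
    - {"x":-0.0074,"y":-0.0048,"z":0,"rx":0.9,"ry":-1,"rz":-0.5}
    - {"x":0,"y":0,"z":0.01,"rx":0,"ry":0,"rz":0}
    - {"x":0,"y":0,"z":0.01,"rx":0,"ry":0,"rz":0}
    - {"x":0,"y":0,"z":0.01,"rx":0,"ry":0,"rz":0}
    - {"x":0,"y":0,"z":0.01,"rx":0,"ry":0,"rz":0}
    - {"x":0,"y":0,"z":0,"rx":0,"ry":0,"rz":0}

```text
time: 5.35
tool_pos: [0.6055, -0.2161, 0.1188]
ee_rot: [-3.139, 0.003, 0.249]
wrist_force: [0.2, -0.8, -0.8]
width: 0.0942
```

```bash
python3 -c "
from h import *
go(.6083,-.2175,.0985,14.3)"
```

```text
t 5.35 pos [ 0.6055 -0.2161  0.1188] rpy [-1.7986e+02  1.7000e-01  1.4290e+01] F [ 0.2 -0.8 -0.8] M [-0.03 -0.16 -0.05] w 0.0942
shift mm [ 2.5  2.1 20.3] rot deg [-0.14  0.17 -0.01]
```

jog_arm:
  series:
    - {"x":0.0025,"y":0.0021,"z":0.008,"rx":0,"ry":0,"rz":0}
    - {"x":0,"y":0,"z":0.008,"rx":0,"ry":0,"rz":0}
    - {"x":0,"y":0,"z":0.002,"rx":0,"ry":0,"rz":0}

```text
time: 5.6
tool_pos: [0.608, -0.2173, 0.0975]
ee_rot: [-3.138, 0.005, 0.249]
wrist_force: [-0.4, 1.0, -0.2]
width: 0.094
```

```bash
python3 -c "
from h import *
go(.6083,-.2175,.0985,14.3)"
```

```text
t 5.6 pos [ 0.608  -0.2173  0.0975] rpy [-179.78    0.27   14.29] F [-0.4  1.  -0.2] M [-0.06 -0.08  0.03] w 0.094
shift mm [ 0.3  0.2 -1. ] rot deg [-0.22  0.27 -0.01]
```

jog_arm:
  series:
    - {"x":0.0003,"y":0,"z":-0.001,"rx":0,"ry":0,"rz":0}
    - {"x":0,"y":0,"z":0,"rx":0,"ry":0,"rz":0}
    - {"x":0,"y":0,"z":0,"rx":0,"ry":0,"rz":0}
    - {"x":0,"y":0,"z":0,"rx":0,"ry":0,"rz":0}
    - {"x":0,"y":0,"z":0,"rx":0,"ry":0,"rz":0}
    - {"x":0,"y":0,"z":0,"rx":0,"ry":0,"rz":0}
  claw: 0

```text
time: 6.1
tool_pos: [0.6088, -0.2174, 0.0986]
ee_rot: [-3.138, 0.004, 0.249]
wrist_force: [-0.5, -0.4, -0.9]
width: 0.0573
```

```bash
python3 -c "
from h import *
go(.6083,-.2175,.0985,14.3)
snap('wrist','w4.png')"
```

```text
t 6.1 pos [ 0.6088 -0.2174  0.0986] rpy [-179.8     0.24   14.29] F [-0.5 -0.4 -0.9] M [-0.05 -0.15 -0.  ] w 0.0573
shift mm [-0.5 -0.1  0.1] rot deg [-0.2   0.24 -0.01]
```

View pics/w4.png

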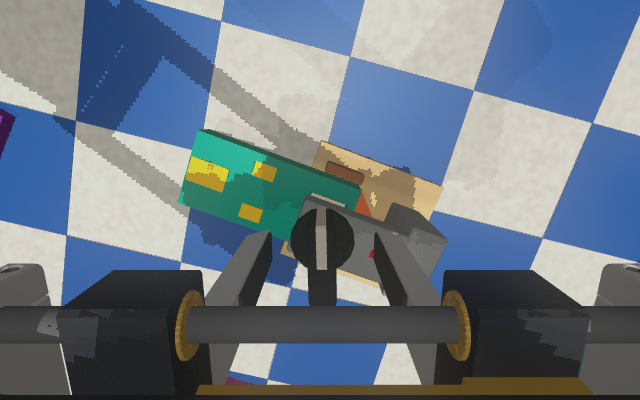

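The bar (x≈322) sits midway between the fingers (270 and 375). I'll keep closing.

jog_arm:
  series:
    - {"x":0,"y":0,"z":0,"rx":0,"ry":0,"rz":0}
    - {"x":0,"y":0,"z":0,"rx":0,"ry":0,"rz":0}
    - {"x":0,"y":0,"z":0,"rx":0,"ry":0,"rz":0}
    - {"x":0,"y":0,"z":0,"rx":0,"ry":0,"rz":0}
    - {"x":0,"y":0,"z":0,"rx":0,"ry":0,"rz":0}
    - {"x":0,"y":0,"z":0,"rx":0,"ry":0,"rz":0}
    - {"x":0,"y":0,"z":0,"rx":0,"ry":0,"rz":0}
    - {"x":0,"y":0,"z":0,"rx":0,"ry":0,"rz":0}

```text
time: 6.82
tool_pos: [0.6085, -0.2178, 0.0998]
ee_rot: [-3.139, 0.004, 0.249]
wrist_force: [0.2, 0.8, 0.7]
width: 0.014
```

```bash
python3 -c "
from h import *
go(.6083,-.2175,.0985,14.3)"
```

```text
t 6.8167 pos [ 0.6085 -0.2178  0.0998] rpy [-179.86    0.24   14.29] F [0.2 0.8 0.7] M [-0.03 -0.15  0.04] w 0.014
shift mm [-0.1 -0.3  1.3] rot deg [-0.14  0.24 -0.01]
```

jog_arm:
  series:
    - {"x":0,"y":0,"z":-0.0005,"rx":0,"ry":0,"rz":5}
    - {"x":0,"y":0,"z":-0.0005,"rx":0,"ry":0,"rz":5}
    - {"x":0,"y":0,"z":-0.0005,"rx":0,"ry":0,"rz":5}
    - {"x":0,"y":0,"z":-0.0005,"rx":0,"ry":0,"rz":5}

```text
time: 7.15
tool_pos: [0.6086, -0.2178, 0.1018]
ee_rot: [-3.141, 0.005, -0.113]
wrist_force: [-0.8, 0.2, 0.3]
width: 0.0141
```

```bash
python3 -c "
from h import *
go(.6085,-.2178,.1017,-96.2)
snap('wrist','w5.png')"
```

```text
t 7.15 pos [ 0.6086 -0.2178  0.1018] rpy [-179.95    0.26   -6.5 ] F [-0.8  0.2  0.3] M [-0.01 -0.08  0.05] w 0.0141
shift mm [-0.1  0.   0.1] rot deg [ 0.16  0.25 89.7 ]
```

View pics/w5.png

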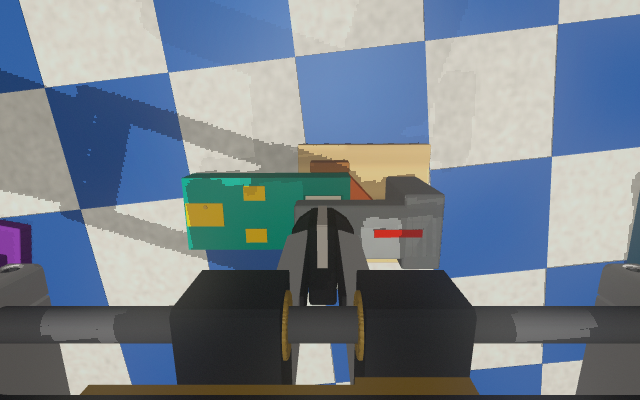

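The knob turns with the jaws and the house has not moved. The bar is upright in the image and the mark horizontal at (375–422,233). I'll continue.

jog_arm:
  series:
    - {"x":0,"y":0,"z":-0.0005,"rx":0,"ry":0,"rz":5}
    - {"x":0,"y":0,"z":-0.0005,"rx":0,"ry":0,"rz":5}
    - {"x":0,"y":0,"z":-0.0005,"rx":0,"ry":0,"rz":5}
    - {"x":0,"y":0,"z":-0.0005,"rx":0,"ry":0,"rz":5}
    - {"x":0,"y":0,"z":-0.0005,"rx":0,"ry":0,"rz":5}
    - {"x":0,"y":0,"z":-0.0005,"rx":0,"ry":0,"rz":5}
    - {"x":0,"y":0,"z":-0.0005,"rx":0,"ry":0,"rz":5}
    - {"x":0,"y":0,"z":-0.0005,"rx":0,"ry":0,"rz":5}

```text
time: 7.87
tool_pos: [0.6086, -0.2178, 0.1058]
ee_rot: [3.14, 0.004, -0.831]
wrist_force: [-0.4, -0.2, 0.9]
width: 0.0143
```

```bash
python3 -c "
from h import *
go(.6085,-.2178,.1056,-96.2)"
```

```text
t 7.8667 pos [ 0.6086 -0.2178  0.1058] rpy [179.89   0.21 -47.6 ] F [-0.4 -0.2  0.9] M [-0.03 -0.11  0.1 ] w 0.0143
shift mm [-0.1  0.1  0.2] rot deg [ 0.2   0.15 48.6 ]
```

jog_arm:
  series:
    - {"x":0,"y":0,"z":-0.0005,"rx":0,"ry":0,"rz":5}
    - {"x":0,"y":0,"z":-0.0005,"rx":0,"ry":0,"rz":5}
    - {"x":0,"y":0,"z":-0.0005,"rx":0,"ry":0,"rz":5}
    - {"x":0,"y":0,"z":-0.0005,"rx":0,"ry":0,"rz":5}
    - {"x":0,"y":0,"z":-0.0005,"rx":0,"ry":0,"rz":5}
    - {"x":0,"y":0,"z":-0.0005,"rx":0,"ry":0,"rz":5}
    - {"x":0,"y":0,"z":-0.0005,"rx":0,"ry":0,"rz":5}
    - {"x":0,"y":0,"z":-0.0005,"rx":0,"ry":0,"rz":5}

```text
time: 8.53
tool_pos: [0.6087, -0.2179, 0.1097]
ee_rot: [3.138, 0.001, -1.547]
wrist_force: [0.1, 0.6, 0.6]
width: 0.0138
```

```bash
python3 -c "
from h import *
go(.6085,-.2178,.1095,-96.2)
snap('wrist','w6.png')"
```

```text
t 8.5333 pos [ 0.6087 -0.2179  0.1097] rpy [ 1.7979e+02  7.0000e-02 -8.8660e+01] F [0.1 0.6 0.6] M [-0.05 -0.08  0.07] w 0.0138
shift mm [-0.1  0.1  0.2] rot deg [0.21 0.06 7.54]
```

View pics/w6.png

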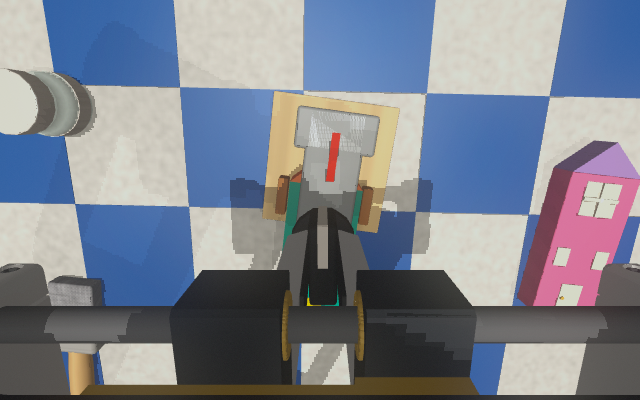

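jog_arm:
  series:
    - {"x":0,"y":0,"z":-0.0004,"rx":0,"ry":0,"rz":3.7}
    - {"x":0,"y":0,"z":-0.0003,"rx":0,"ry":0,"rz":3.6}
    - {"x":0,"y":0,"z":0,"rx":0,"ry":0,"rz":0}

```text
time: 8.83
tool_pos: [0.6087, -0.218, 0.1104]
ee_rot: [3.138, 0.001, -1.674]
wrist_force: [-1.2, 0.0, -0.1]
width: 0.0137
```

```bash
python3 - <<'E'
from h import *
go(.6085,-.2178,.1102,-96.2)
s=snap('wrist','w7.png')
hsv=cv2.cvtColor(s['img'],cv2.COLOR_RGB2HSV); m=cv2.inRange(hsv,(0,150,80),(8,255,255))|cv2.inRange(hsv,(172,150,80),(180,255,255))
m[:, :290]=0; m[:,370:]=0; m[:100]=0; m[190:]=0
n,l,st,c=cv2.connectedComponentsWithStats(m); i=1+st[1:,4].argmax(); print(st[i])
pts=np.argwhere(l==i)[:,::-1]
W=np.array([ray(s,*q,.08)[:2] for q in pts]).astype(np.float32)
vx,vy,x,y=cv2.fitLine(W,cv2.DIST_L2,0,.01,.01).ravel(); print('mark dir',np.degrees(np.arctan2(vy*np.sign(vx),abs(vx))),'offset of axis from mark line mm',1000*((.6085-x)*-vy+(-.2178-y)*vx)*np.sign(vx))
cv2.imwrite('pics/c7.png',cv2.resize(s['img'][90:320,220:430,::-1],None,fx=3,fy=2.6))
E
```

```text
t 8.8333 pos [ 0.6087 -0.218   0.1104] rpy [ 1.7979e+02  4.0000e-02 -9.5890e+01] F [-1.2  0.  -0.1] M [-0.   -0.05  0.01] w 0.0137
shift mm [-0.1  0.2  0.2] rot deg [0.21 0.04 0.31]
[319 132   9  49 368]
mark dir -7.1143823 offset of axis from mark line mm -0.13258122
```

View pics/c7.png

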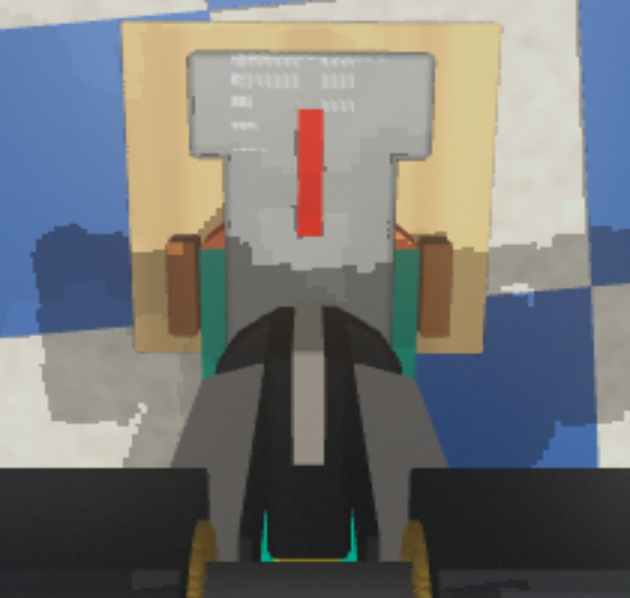

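The white line and the red mark look collinear. I'll fit both directions in this picture for comparison.

```bash
python3 - <<'E'
from h import *
s=snap('wrist')
im=s['img'].astype(int)
def fit(m,z,n):
    pts=np.argwhere(m)[:,::-1]; 
    W=np.array([ray(s,*q,z)[:2] for q in pts]).astype(np.float32)
    vx,vy,x,y=cv2.fitLine(W,cv2.DIST_L2,0,.01,.01).ravel(); print(n,len(pts),np.degrees(np.arctan2(vy*np.sign(vx),abs(vx))))
    print([(r,round(pts[pts[:,1]==r][:,0].mean(),2)) for r in sorted(set(pts[:,1]))][::6])
r=np.zeros((400,640),bool); r[125:190,310:335]=1
fit((im[:,:,0]>150)&(im[:,:,1]<90)&r,.08,'mark')
r[:]=0; r[226:268,308:336]=1
fit((im.min(2)>100)&r,.139,'line')
E
```

```text
mark 384 -6.843344
[(np.int64(132), np.float64(323.5)), (np.int64(138), np.float64(323.0)), (np.int64(144), np.float64(323.5)), (np.int64(150), np.float64(323.5)), (np.int64(156), np.float64(323.0)), (np.int64(162), np.float64(323.0)), (np.int64(168), np.float64(323.0)), (np.int64(174), np.float64(322.5)), (np.int64(180), np.float64(322.5))]
line 420 -5.825955
[(np.int64(226), np.float64(322.5)), (np.int64(232), np.float64(322.5)), (np.int64(238), np.float64(322.5)), (np.int64(244), np.float64(322.5)), (np.int64(250), np.float64(322.5)), (np.int64(256), np.float64(322.5)), (np.int64(262), np.float64(322.5))]
```

jog_arm:
  series:
    - {"x":0,"y":0,"z":0,"rx":0,"ry":0,"rz":0.7}
    - {"x":0,"y":0,"z":0,"rx":0,"ry":0,"rz":0}

```text
time: 9.1
tool_pos: [0.6086, -0.2179, 0.1104]
ee_rot: [3.138, 0.001, -1.681]
wrist_force: [-0.4, -0.0, -0.3]
width: 0.0138
```

jog_arm:
  series:
    - {"x":0,"y":0,"z":0,"rx":0,"ry":0,"rz":0}
    - {"x":0,"y":0,"z":0,"rx":0,"ry":0,"rz":0}
    - {"x":0,"y":0,"z":0,"rx":0,"ry":0,"rz":0}
    - {"x":0,"y":0,"z":0,"rx":0,"ry":0,"rz":0}
    - {"x":0,"y":0,"z":0,"rx":0,"ry":0,"rz":0}
    - {"x":0,"y":0,"z":0,"rx":0,"ry":0,"rz":0}
    - {"x":0,"y":0,"z":0,"rx":0,"ry":0,"rz":0}
    - {"x":0,"y":0,"z":0,"rx":0,"ry":0,"rz":0}
    - {"x":0,"y":0,"z":0,"rx":0,"ry":0,"rz":0}
  claw: 1

```text
time: 9.85
tool_pos: [0.6089, -0.2177, 0.1098]
ee_rot: [3.138, 0.001, -1.678]
wrist_force: [-0.3, -0.3, 0.0]
width: 0.0705
```

```bash
python3 - <<'E'
from h import *
go(.6085,-.2178,.175,-96.5)
E
```

```text
t 9.85 pos [ 0.6089 -0.2177  0.1098] rpy [ 1.7979e+02  7.0000e-02 -9.6120e+01] F [-0.3 -0.3  0. ] M [0.05 0.02 0.04] w 0.0705
shift mm [  0.1   0.7 -65.2] rot deg [0.21 0.07 0.38]
```

jog_arm:
  series:
    - {"x":0,"y":0,"z":-0.01,"rx":0,"ry":0,"rz":0}
    - {"x":0,"y":0,"z":-0.015,"rx":0,"ry":0,"rz":0}
    - {"x":0,"y":0,"z":-0.015,"rx":0,"ry":0,"rz":0}
    - {"x":0,"y":0,"z":-0.015,"rx":0,"ry":0,"rz":0}
    - {"x":0,"y":0,"z":-0.01,"rx":0,"ry":0,"rz":0}
    - {"x":0,"y":0,"z":0,"rx":0,"ry":0,"rz":0}
    - {"x":0,"y":0,"z":0,"rx":0,"ry":0,"rz":0}

```text
time: 10.43
tool_pos: [0.6089, -0.2177, 0.1801]
ee_rot: [3.138, 0.001, -1.677]
wrist_force: [-0.0, 0.4, -0.4]
width: 0.0942
```

```bash
python3 - <<'E'
from h import *
go(.5221,-.2080,.17,-96.5)
s=snap('wrist','w8.png')
im=s['img'].astype(int)
cv2.imwrite('pics/c8.png',cv2.resize(s['img'][60:320,200:440,::-1],None,fx=3,fy=2.3))
overlay(s,model((.6087,-.2178),np.radians(-6.5),2.5),'o8.png',(200,80,440,280),3)
E
```

```text
t 10.4333 pos [ 0.6089 -0.2177  0.1801] rpy [ 1.7978e+02  7.0000e-02 -9.6110e+01] F [-0.   0.4 -0.4] M [ 0.03 -0.01  0.  ] w 0.0942
shift mm [-0.4 87.4 10.5] rot deg [0.22 0.07 0.39]
```

View pics/o8.png

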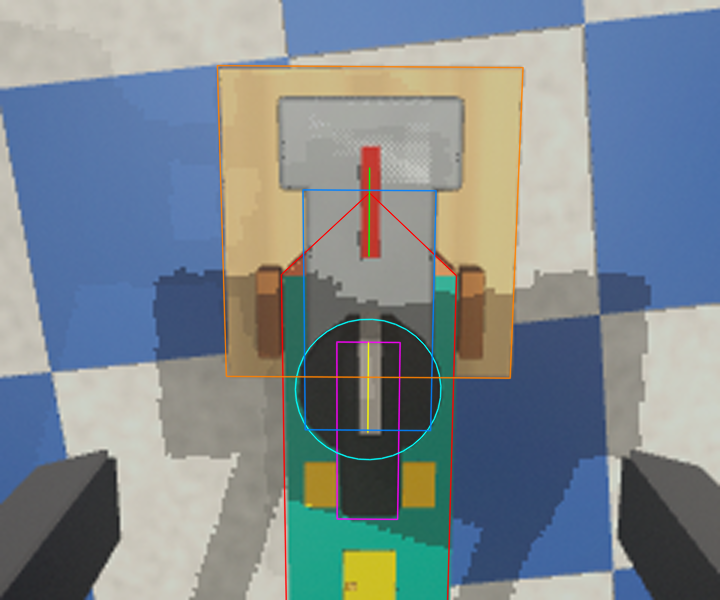

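The model overlay fits. The line and mark coincide, and the house edges match at x≈285 and 455. Next I'll move over the house's front part.

jog_arm:
  series:
    - {"x":0,"y":0.025,"z":0,"rx":0,"ry":0,"rz":0.3}
    - {"x":0,"y":0.03,"z":0.01,"rx":0,"ry":0,"rz":0}
    - {"x":0,"y":0.025,"z":0.02,"rx":0,"ry":0,"rz":0}
    - {"x":0,"y":0.008,"z":0.03,"rx":0,"ry":0,"rz":0}
    - {"x":0,"y":0,"z":0.03,"rx":0,"ry":0,"rz":0}
    - {"x":0,"y":0,"z":0,"rx":0,"ry":0,"rz":0}
    - {"x":0,"y":0,"z":0,"rx":0,"ry":0,"rz":0}

```text
time: 11.07
tool_pos: [0.5156, -0.2062, 0.0827]
ee_rot: [3.133, 0.003, -1.682]
wrist_force: [0.4, -0.4, 0.3]
width: 0.094
```

```bash
python3 - <<'E'
from h import *
go(.5221,-.2080,.0145,-96.5)
s=snap('wrist','w9.png')
E
```

```text
t 11.0667 pos [ 0.5156 -0.2062  0.0827] rpy [ 1.795e+02  1.700e-01 -9.639e+01] F [ 0.4 -0.4  0.3] M [ 0.05 -0.08  0.01] w 0.094
shift mm [ 1.2 -7.2 68.1] rot deg [0.5  0.17 0.11]
```

View pics/w9.png

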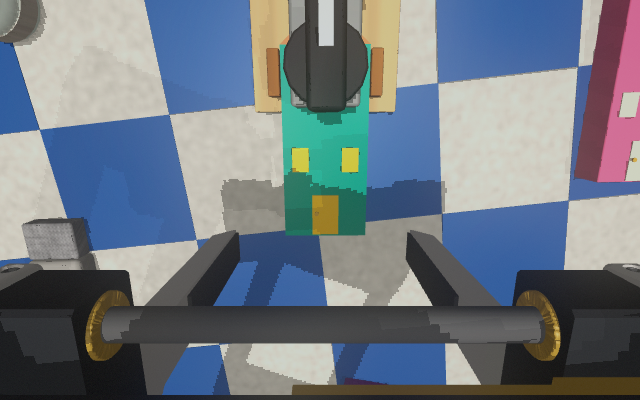

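The house's front edge is at row 235 and its centre at column ≈325. The fingers' midpoint is at column ≈323, so this is well centred. I'll descend.

jog_arm:
  series:
    - {"x":0.001,"y":-0.0065,"z":0.01,"rx":0.5,"ry":0,"rz":0}
    - {"x":0,"y":0,"z":0.015,"rx":0,"ry":0,"rz":0}
    - {"x":0,"y":0,"z":0.015,"rx":0,"ry":0,"rz":0}
    - {"x":0,"y":0,"z":0.005,"rx":0,"ry":0,"rz":0}
    - {"x":0,"y":0,"z":0,"rx":0,"ry":0,"rz":0}

```text
time: 11.53
tool_pos: [0.5292, -0.2106, 0.0448]
ee_rot: [-3.129, -0.001, -1.681]
wrist_force: [-0.7, 0.1, 0.1]
width: 0.0943
```

```bash
python3 - <<'E'
from h import *
go(.5221,-.2080,.0145,-96.5)
E
```

```text
t 11.5333 pos [ 0.5292 -0.2106  0.0448] rpy [-1.7928e+02 -8.0000e-02 -9.6320e+01] F [-0.7  0.1  0.1] M [ 0.05 -0.   -0.07] w 0.0943
shift mm [-1.8  7.7 30.2] rot deg [-0.72 -0.08  0.18]
```

jog_arm:
  series:
    - {"x":-0.001,"y":0.002,"z":0.004,"rx":-0.3,"ry":0,"rz":0}
    - {"x":0,"y":0.002,"z":0.004,"rx":0,"ry":0,"rz":0}
    - {"x":0,"y":0.001,"z":0.004,"rx":0,"ry":0,"rz":0}
    - {"x":0,"y":0,"z":0.004,"rx":0,"ry":0,"rz":0}
    - {"x":0,"y":0,"z":0.003,"rx":0,"ry":0,"rz":0}
    - {"x":0,"y":0,"z":0,"rx":0,"ry":0,"rz":0}

```text
time: 12.03
tool_pos: [0.528, -0.2106, 0.0298]
ee_rot: [-3.126, -0.005, -1.681]
wrist_force: [-0.2, 0.9, -0.5]
width: 0.0939
```

```bash
python3 - <<'E'
from h import *
go(.5221,-.2080,.0145,-96.5)
E
```

```text
t 12.0333 pos [ 0.528  -0.2106  0.0298] rpy [-179.13   -0.27  -96.29] F [-0.2  0.9 -0.5] M [ 0.04 -0.02 -0.01] w 0.0939
shift mm [-2.   6.3 15.2] rot deg [-0.87 -0.27  0.21]
```

jog_arm:
  series:
    - {"x":-0.001,"y":0.003,"z":0.003,"rx":-0.4,"ry":-0.2,"rz":0}
    - {"x":-0.001,"y":0.002,"z":0.004,"rx":-0.3,"ry":0,"rz":0}
    - {"x":0,"y":0.001,"z":0.004,"rx":-0.2,"ry":0,"rz":0}
    - {"x":0,"y":0,"z":0.002,"rx":0,"ry":0,"rz":0}
    - {"x":0,"y":0,"z":0,"rx":0,"ry":0,"rz":0}
    - {"x":0,"y":0,"z":0,"rx":0,"ry":0,"rz":0}

```text
time: 12.53
tool_pos: [0.5214, -0.2076, 0.0151]
ee_rot: [3.139, -0.001, -1.681]
wrist_force: [-0.7, 0.0, -0.3]
width: 0.0941
```

```bash
python3 - <<'E'
from h import *
go(.5221,-.2080,.0145,-96.5)
E
```

```text
t 12.5333 pos [ 0.5214 -0.2076  0.0151] rpy [ 1.7984e+02 -3.0000e-02 -9.6290e+01] F [-0.7  0.  -0.3] M [ 0.04 -0.02  0.02] w 0.0941
shift mm [ 0.3 -0.8  0.6] rot deg [ 0.16 -0.03  0.21]
```

Good, now close on the house.

jog_arm:
  series:
    - {"x":0,"y":0,"z":0,"rx":0,"ry":0,"rz":0}
    - {"x":0,"y":0,"z":0,"rx":0,"ry":0,"rz":0}
    - {"x":0,"y":0,"z":0,"rx":0,"ry":0,"rz":0}
    - {"x":0,"y":0,"z":0,"rx":0,"ry":0,"rz":0}
    - {"x":0,"y":0,"z":0,"rx":0,"ry":0,"rz":0}
    - {"x":0,"y":0,"z":0,"rx":0,"ry":0,"rz":0}
    - {"x":0,"y":0,"z":0,"rx":0,"ry":0,"rz":0}
    - {"x":0,"y":0,"z":0,"rx":0,"ry":0,"rz":0}
    - {"x":0,"y":0,"z":0,"rx":0,"ry":0,"rz":0}
  claw: 0

```text
time: 13.28
tool_pos: [0.5219, -0.2079, 0.0157]
ee_rot: [3.14, -0.001, -1.681]
wrist_force: [-1.4, 0.9, -0.1]
width: 0.0559
```

```bash
python3 - <<'E'
from h import *
go(.5221-.092*.9936,-.2080+.092*.113,.0150,-96.3)
s=snap('wrist','w10.png')
E
```

```text
t 13.2833 pos [ 0.5219 -0.2079  0.0157] rpy [ 1.7991e+02 -6.0000e-02 -9.6300e+01] F [-1.4  0.9 -0.1] M [ 0.04 -0.01 -0.  ] w 0.0559
shift mm [-0.2 91.7  0.9] rot deg [ 0.09 -0.06  0.  ]
```

View pics/w10.png

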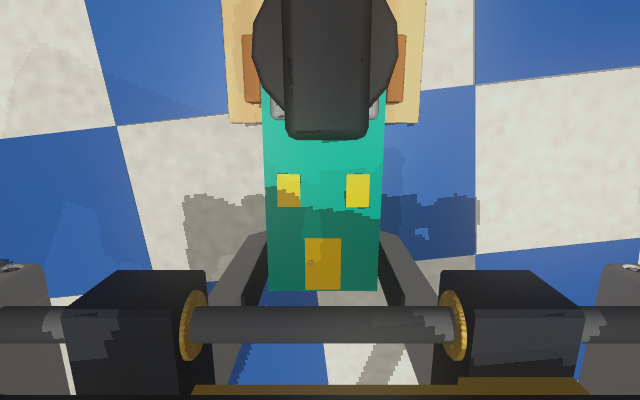

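The jaws hold the house at 55.9 mm. I'll draw it straight out slowly.

jog_arm:
  series:
    - {"x":0,"y":0.002,"z":0,"rx":0,"ry":0,"rz":0}
    - {"x":0,"y":0.004,"z":0,"rx":0,"ry":0,"rz":0}
    - {"x":0,"y":0.005,"z":0,"rx":0,"ry":0,"rz":0}
    - {"x":0,"y":0.005,"z":0,"rx":0,"ry":0,"rz":0}
    - {"x":0,"y":0.005,"z":0,"rx":0,"ry":0,"rz":0}

```text
time: 13.75
tool_pos: [0.5003, -0.2055, 0.0157]
ee_rot: [3.141, -0.001, -1.68]
wrist_force: [0.8, -0.6, -0.4]
width: 0.0558
```

```bash
python3 - <<'E'
from h import *
go(.5221-.092*.9936,-.2080+.092*.113,.0150,-96.3)
E
```

```text
t 13.75 pos [ 0.5003 -0.2055  0.0157] rpy [ 1.7998e+02 -6.0000e-02 -9.6270e+01] F [ 0.8 -0.6 -0.4] M [-0.01 -0.08 -0.02] w 0.0558
shift mm [-0.2 70.   0.7] rot deg [ 0.02 -0.06  0.03]
```

jog_arm:
  series:
    - {"x":0,"y":0.006,"z":0,"rx":0,"ry":0,"rz":0}
    - {"x":0,"y":0.006,"z":0,"rx":0,"ry":0,"rz":0}
    - {"x":0,"y":0.006,"z":0,"rx":0,"ry":0,"rz":0}
    - {"x":0,"y":0.006,"z":0,"rx":0,"ry":0,"rz":0}
    - {"x":0,"y":0.006,"z":0,"rx":0,"ry":0,"rz":0}
    - {"x":0,"y":0.006,"z":0,"rx":0,"ry":0,"rz":0}
    - {"x":0,"y":0.006,"z":0,"rx":0,"ry":0,"rz":0}

```text
time: 14.33
tool_pos: [0.453, -0.2001, 0.0157]
ee_rot: [3.141, -0.001, -1.681]
wrist_force: [0.3, -0.3, -0.6]
width: 0.056
```

```bash
python3 - <<'E'
from h import *
go(.5221-.092*.9936,-.2080+.092*.113,.0150,-96.3)
s=snap('wrist','w11.png')
E
```

```text
t 14.3333 pos [ 0.453  -0.2001  0.0157] rpy [ 1.7995e+02 -6.0000e-02 -9.6290e+01] F [ 0.3 -0.3 -0.6] M [-0.03 -0.05 -0.  ] w 0.056
shift mm [ 0.  22.5  0.7] rot deg [ 0.05 -0.06  0.01]
```

View pics/w11.png

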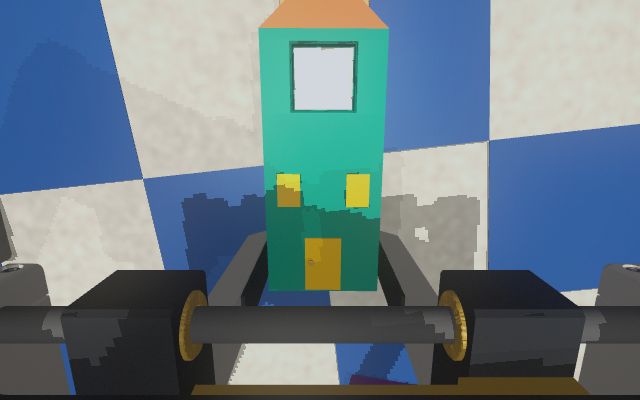

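The house comes along unchanged in the jaws and its window is clear of the clamp. I'll finish the draw (about 97 mm in all), then lift.

jog_arm:
  series:
    - {"x":0,"y":0.006,"z":0,"rx":0,"ry":0,"rz":0}
    - {"x":0,"y":0.006,"z":0,"rx":0,"ry":0,"rz":0}
    - {"x":0,"y":0.006,"z":0,"rx":0,"ry":0,"rz":0}
    - {"x":0,"y":0.005,"z":0,"rx":0,"ry":0,"rz":0}
    - {"x":0,"y":0.003,"z":0,"rx":0,"ry":0,"rz":0}
    - {"x":0,"y":0.001,"z":0,"rx":0,"ry":0,"rz":0}
    - {"x":0,"y":0,"z":-0.002,"rx":0,"ry":0,"rz":0}
    - {"x":0,"y":0,"z":-0.006,"rx":0,"ry":0,"rz":0}
    - {"x":0,"y":0,"z":-0.01,"rx":0,"ry":0,"rz":0}
    - {"x":0,"y":0,"z":-0.012,"rx":0,"ry":0,"rz":0}
    - {"x":0,"y":0,"z":-0.012,"rx":0,"ry":0,"rz":0}
    - {"x":0,"y":0,"z":-0.012,"rx":0,"ry":0,"rz":0}

```text
time: 15.38
tool_pos: [0.419, -0.1948, 0.0702]
ee_rot: [3.131, 0.003, -1.681]
wrist_force: [0.0, -0.3, -1.0]
width: 0.0559
```

```bash
python3 - <<'E'
from h import *
go(.5221-.092*.9936,-.2080+.092*.113,.15,-96.3)
E
```

```text
t 15.3833 pos [ 0.419  -0.1948  0.0702] rpy [ 1.7937e+02  1.6000e-01 -9.6310e+01] F [ 0.  -0.3 -1. ] M [ 0.04  0.06 -0.02] w 0.0559
shift mm [  1.2 -11.  -79.9] rot deg [ 0.63  0.16 -0.  ]
```

jog_arm:
  series:
    - {"x":0,"y":0,"z":-0.015,"rx":0.2,"ry":0,"rz":0}
    - {"x":-0.003,"y":0,"z":-0.015,"rx":0.2,"ry":0,"rz":0}
    - {"x":-0.008,"y":0,"z":-0.015,"rx":0,"ry":0,"rz":0}
    - {"x":-0.014,"y":0,"z":-0.01,"rx":0,"ry":0,"rz":0}
    - {"x":-0.02,"y":-0.002,"z":-0.005,"rx":0,"ry":0,"rz":0}
    - {"x":-0.024,"y":-0.004,"z":0,"rx":0,"ry":0,"rz":0}
    - {"x":-0.024,"y":-0.008,"z":0,"rx":0,"ry":0,"rz":0}
    - {"x":-0.024,"y":-0.008,"z":0,"rx":0,"ry":0,"rz":0}
    - {"x":-0.024,"y":-0.008,"z":0,"rx":0,"ry":0,"rz":0}
    - {"x":-0.024,"y":-0.008,"z":0,"rx":0,"ry":0,"rz":0}
    - {"x":-0.024,"y":-0.008,"z":0,"rx":0,"ry":0,"rz":0}

```text
time: 16.3
tool_pos: [0.4924, -0.0107, 0.1496]
ee_rot: [-3.128, -0.005, -1.69]
wrist_force: [1.1, 0.2, -1.5]
width: 0.056
```

```bash
python3 - <<'E'
from h import *
go(.5854,.2198,.12,-96.8)
print(robot.get_obs()['joint_positions'].round(2))
E
```

```text
t 16.3 pos [ 0.4924 -0.0107  0.1496] rpy [-179.23   -0.28  -96.81] F [ 1.1  0.2 -1.5] M [ 0.06  0.07 -0.05] w 0.056
shift mm [-240.1  -64.7   29.3] rot deg [-0.77 -0.28 -0.01]
[-0.13 -0.03  1.61 -0.    1.56  1.56]
```

jog_arm:
  series:
    - {"x":-0.024,"y":-0.007,"z":0,"rx":-0.2,"ry":0,"rz":0}
    - {"x":-0.024,"y":-0.007,"z":0,"rx":-0.2,"ry":0,"rz":0}
    - {"x":-0.024,"y":-0.007,"z":0,"rx":-0.2,"ry":0,"rz":0}
    - {"x":-0.024,"y":-0.007,"z":0,"rx":0,"ry":0,"rz":0}
    - {"x":-0.024,"y":-0.007,"z":0,"rx":0,"ry":0,"rz":0}
    - {"x":-0.024,"y":-0.007,"z":0,"rx":0,"ry":0,"rz":0}
    - {"x":-0.024,"y":-0.006,"z":0,"rx":0,"ry":0,"rz":0}
    - {"x":-0.02,"y":-0.005,"z":0,"rx":0,"ry":0,"rz":0}
    - {"x":-0.015,"y":-0.003,"z":0,"rx":0,"ry":0,"rz":0}
    - {"x":-0.008,"y":0,"z":0,"rx":0,"ry":0,"rz":0}
    - {"x":-0.002,"y":0,"z":0,"rx":0,"ry":0,"rz":0}
    - {"x":0,"y":0,"z":0,"rx":0,"ry":0,"rz":0}

```text
time: 17.3
tool_pos: [0.5784, 0.2126, 0.1584]
ee_rot: [-3.134, -0.002, -1.68]
wrist_force: [0.0, 0.1, -1.3]
width: 0.0556
```

```bash
python3 - <<'E'
from h import *
go(.5854,.2198,.10,-96.8)
s=snap('wrist','w12.png')
s=snap('top','t12.png')
E
```

```text
t 17.3 pos [0.5784 0.2126 0.1584] rpy [-1.7954e+02 -1.3000e-01 -9.6270e+01] F [ 0.   0.1 -1.3] M [0.04 0.08 0.06] w 0.0556
shift mm [-8.1 -5.7 58.4] rot deg [-0.46 -0.12  0.53]
```

View pics/w12.png

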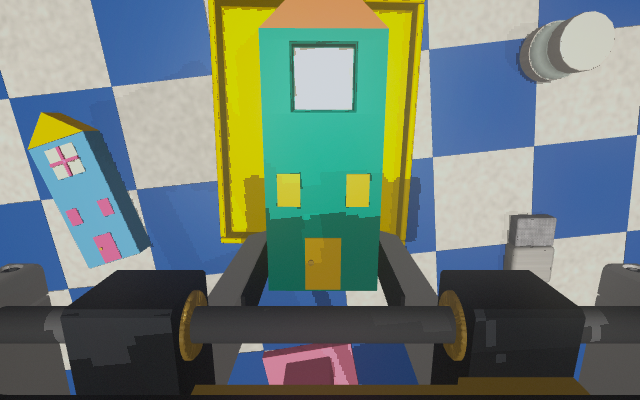

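View pics/t12.png

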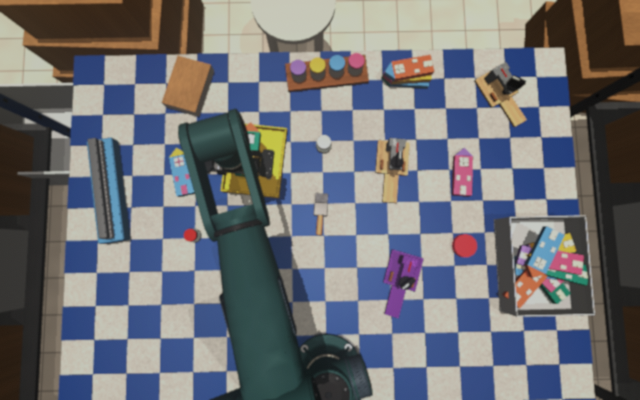

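The house is over the tray, and the clamp behind shows empty at (392,165). I'll centre it and descend.

jog_arm:
  series:
    - {"x":-0.003,"y":-0.002,"z":0.004,"rx":-0.2,"ry":0,"rz":0.2}
    - {"x":-0.003,"y":-0.002,"z":0.008,"rx":-0.2,"ry":0,"rz":0.2}
    - {"x":-0.002,"y":-0.001,"z":0.01,"rx":0,"ry":0,"rz":0}
    - {"x":0,"y":0,"z":0.01,"rx":0,"ry":0,"rz":0}
    - {"x":0,"y":0,"z":0.01,"rx":0,"ry":0,"rz":0}
    - {"x":0,"y":0,"z":0.01,"rx":0,"ry":0,"rz":0}
    - {"x":0,"y":0,"z":0.01,"rx":0,"ry":0,"rz":0}
    - {"x":0,"y":0,"z":0.01,"rx":0,"ry":0,"rz":0}
    - {"x":0,"y":0,"z":0.006,"rx":0,"ry":0,"rz":0}
    - {"x":0,"y":0,"z":0.002,"rx":0,"ry":0,"rz":0}

```text
time: 18.23
tool_pos: [0.583, 0.2145, 0.0681]
ee_rot: [3.138, -0.005, -1.695]
wrist_force: [0.6, 0.5, -1.8]
width: 0.0556
```

```bash
python3 - <<'E'
from h import *
go(.5854,.2198,.02,-96.8)
s=snap('wrist','w13.png')
E
```

```text
t 18.2333 pos [0.583  0.2145 0.0681] rpy [179.79  -0.31 -97.11] F [ 0.6  0.5 -1.8] M [0.01 0.09 0.03] w 0.0556
shift mm [-5.8 -1.9 48.1] rot deg [ 0.21 -0.31 -0.31]
```

View pics/w13.png

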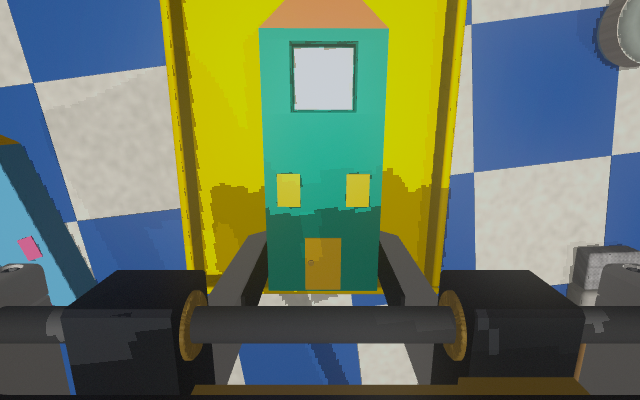

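jog_arm:
  series:
    - {"x":-0.002,"y":-0.001,"z":0.006,"rx":0.1,"ry":-0.2,"rz":-0.2}
    - {"x":-0.002,"y":0,"z":0.008,"rx":0.1,"ry":0,"rz":0}
    - {"x":-0.001,"y":0,"z":0.008,"rx":0,"ry":0,"rz":0}
    - {"x":0,"y":0,"z":0.008,"rx":0,"ry":0,"rz":0}
    - {"x":0,"y":0,"z":0.006,"rx":0,"ry":0,"rz":0}
    - {"x":0,"y":0,"z":0.003,"rx":0,"ry":0,"rz":0}
    - {"x":0,"y":0,"z":0,"rx":0,"ry":0,"rz":0}

```text
time: 18.87
tool_pos: [0.5857, 0.2204, 0.0264]
ee_rot: [-3.139, -0.0, -1.69]
wrist_force: [-0.6, 0.3, -1.8]
width: 0.0558
```

```bash
python3 - <<'E'
from h import *
go(.5854,.2198,.0097,-96.8)
s=snap('wrist','w14.png')
E
```

```text
t 18.8667 pos [0.5857 0.2204 0.0264] rpy [-1.7984e+02 -2.0000e-02 -9.6860e+01] F [-0.6  0.3 -1.8] M [0.03 0.09 0.08] w 0.0558
shift mm [ 0.7  0.3 16.7] rot deg [-0.16 -0.02 -0.06]
```

jog_arm:
  series:
    - {"x":0,"y":0,"z":0.003,"rx":-0.1,"ry":0,"rz":0}
    - {"x":0,"y":0,"z":0.003,"rx":0,"ry":0,"rz":0}
    - {"x":0,"y":0,"z":0.003,"rx":0,"ry":0,"rz":0}
    - {"x":0,"y":0,"z":0.002,"rx":0,"ry":0,"rz":0}
    - {"x":0,"y":0,"z":0,"rx":0,"ry":0,"rz":0}
    - {"x":0,"y":0,"z":0,"rx":0,"ry":0,"rz":0}

```text
time: 19.42
tool_pos: [0.5871, 0.2206, 0.0161]
ee_rot: [-3.138, 0.001, -1.691]
wrist_force: [0.3, 0.1, -1.7]
width: 0.0556
```

```bash
python3 - <<'E'
from h import *
go(.5854,.2198,.0097,-96.8)
E
```

```text
t 19.4167 pos [0.5871 0.2206 0.0161] rpy [-1.7978e+02  5.0000e-02 -9.6870e+01] F [ 0.3  0.1 -1.7] M [ 0.04  0.08 -0.  ] w 0.0556
shift mm [1.  1.6 6.4] rot deg [-0.22  0.05 -0.07]
```

jog_arm:
  series:
    - {"x":0,"y":0,"z":0.0015,"rx":-0.1,"ry":0,"rz":0}
    - {"x":0,"y":0,"z":0.0015,"rx":0,"ry":0,"rz":0}
    - {"x":0,"y":0,"z":0.001,"rx":0,"ry":0,"rz":0}
    - {"x":0,"y":0,"z":0.0005,"rx":0,"ry":0,"rz":0}
    - {"x":0,"y":0,"z":0,"rx":0,"ry":0,"rz":0}

```text
time: 19.83
tool_pos: [0.5874, 0.2207, 0.0118]
ee_rot: [-3.139, 0.001, -1.691]
wrist_force: [-0.2, -0.0, -1.3]
width: 0.0561
```

```bash
python3 - <<'E'
from h import *
go(.5854,.2198,.0097,-96.8)
E
```

```text
t 19.8333 pos [0.5874 0.2207 0.0118] rpy [-1.7983e+02  7.0000e-02 -9.6880e+01] F [-0.2 -0.  -1.3] M [0.04 0.11 0.01] w 0.0561
shift mm [1.1 1.9 2. ] rot deg [-0.17  0.07 -0.08]
```

jog_arm:
  series:
    - {"x":0,"y":0,"z":0.0007,"rx":0,"ry":0,"rz":0}
    - {"x":0,"y":0,"z":0.0007,"rx":0,"ry":0,"rz":0}
    - {"x":0,"y":0,"z":0.0005,"rx":0,"ry":0,"rz":0}

```text
time: 20.08
tool_pos: [0.5876, 0.2207, 0.0099]
ee_rot: [-3.138, 0.001, -1.691]
wrist_force: [-1.1, 0.3, -1.3]
width: 0.0555
```

```bash
python3 - <<'E'
from h import *
go(.5854,.2198,.0097,-96.8)
E
```

```text
t 20.0833 pos [0.5876 0.2207 0.0099] rpy [-1.7981e+02  8.0000e-02 -9.6880e+01] F [-1.1  0.3 -1.3] M [ 0.07  0.11 -0.03] w 0.0555
shift mm [1.2 2.1 0.2] rot deg [-0.19  0.08 -0.08]
```

jog_arm:
  series:
    - {"x":0,"y":0,"z":0.0005,"rx":0,"ry":0,"rz":0}
    - {"x":0,"y":0,"z":0.0005,"rx":0,"ry":0,"rz":0}

```text
time: 20.25
tool_pos: [0.5877, 0.2207, 0.0098]
ee_rot: [-3.138, 0.001, -1.691]
wrist_force: [-1.3, -0.0, 2.1]
width: 0.0556
```

jog_arm:
  series:
    - {"x":0,"y":0,"z":0.0005,"rx":0,"ry":0,"rz":0}
    - {"x":0,"y":0,"z":0,"rx":0,"ry":0,"rz":0}

```text
time: 20.42
tool_pos: [0.5878, 0.2208, 0.0099]
ee_rot: [-3.138, 0.002, -1.691]
wrist_force: [0.7, 0.5, -0.6]
width: 0.0559
```

Contact: z has stopped at 9.8 mm and the force rose by about 3 N. Release.

jog_arm:
  series:
    - {"x":0,"y":0,"z":0,"rx":0,"ry":0,"rz":0}
    - {"x":0,"y":0,"z":0,"rx":0,"ry":0,"rz":0}
    - {"x":0,"y":0,"z":0,"rx":0,"ry":0,"rz":0}
    - {"x":0,"y":0,"z":0,"rx":0,"ry":0,"rz":0}
    - {"x":0,"y":0,"z":0,"rx":0,"ry":0,"rz":0}
    - {"x":0,"y":0,"z":0,"rx":0,"ry":0,"rz":0}
  claw: 0.85

```text
time: 20.92
tool_pos: [0.5894, 0.2212, 0.0105]
ee_rot: [-3.134, 0.003, -1.691]
wrist_force: [-0.0, -0.3, 0.6]
width: 0.0796
```

jog_arm:
  series:
    - {"x":0,"y":0,"z":-0.003,"rx":0,"ry":0,"rz":0}
    - {"x":0,"y":0,"z":-0.008,"rx":0,"ry":0,"rz":0}
    - {"x":0,"y":0,"z":-0.015,"rx":0,"ry":0,"rz":0}
    - {"x":0,"y":0,"z":-0.02,"rx":0,"ry":0,"rz":0}
    - {"x":0,"y":0,"z":-0.025,"rx":0,"ry":0,"rz":0}
    - {"x":0,"y":0,"z":-0.025,"rx":0,"ry":0,"rz":0}
    - {"x":0,"y":0,"z":-0.025,"rx":0,"ry":0,"rz":0}
    - {"x":0,"y":0,"z":-0.025,"rx":0,"ry":0,"rz":0}
    - {"x":0,"y":0.015,"z":-0.02,"rx":0,"ry":0,"rz":0}
    - {"x":0,"y":0.02,"z":-0.01,"rx":0,"ry":0,"rz":0}
    - {"x":0,"y":0.02,"z":0,"rx":0,"ry":0,"rz":0}
    - {"x":0,"y":0.01,"z":0,"rx":0,"ry":0,"rz":0}

```text
time: 21.92
tool_pos: [0.5231, 0.228, 0.2009]
ee_rot: [-3.13, 0.005, -1.693]
wrist_force: [-0.3, -0.3, -0.7]
width: 0.0804
```

```bash
python3 - <<'E'
from h import *
go(.5854,.2198,.2,-96.8)
s=snap('wrist','w15.png')
s=snap('scene','s15.png');s=snap('top','t15.png')
a=s['img'][125:215,360:430,::-1]; cv2.imwrite('pics/c15.png',cv2.resize(a,None,fx=6,fy=6,interpolation=cv2.INTER_CUBIC))
E
```

```text
t 21.9167 pos [0.5231 0.228  0.2009] rpy [-179.33    0.27  -97.02] F [-0.3 -0.3 -0.7] M [ 0.03  0.05 -0.  ] w 0.0804
shift mm [  0.5 -62.8   1.6] rot deg [-0.67  0.27 -0.22]
```

View pics/w15.png

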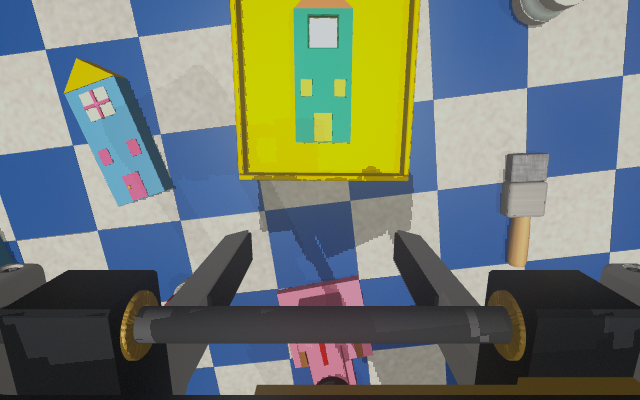

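View pics/c15.png

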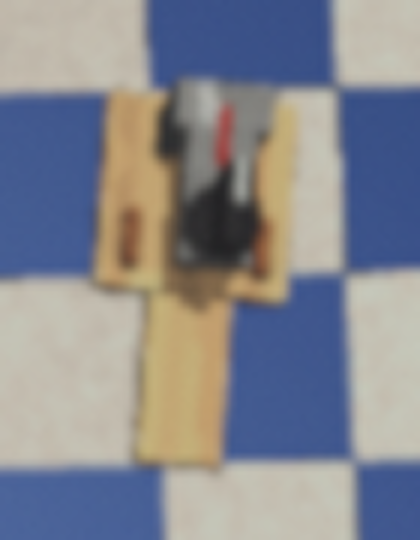

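View pics/s15.png

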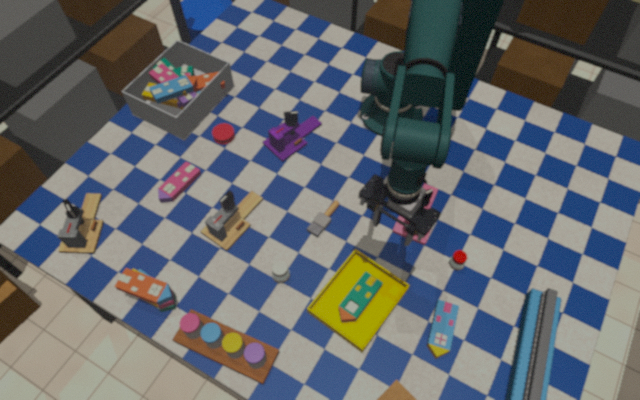

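The house lies flat in the tray and the bystanders are where they were. One check remains, the knob in the top view against the model, and then I'll hand in.

```bash
python3 - <<'E'
from h import *
s=snap('top'); overlay(s,model((.6087,-.2178),np.radians(-6.5),2.5),'o15.png',(360,125,430,215),6)
E
```

```text
(no output)
```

View pics/o15.png

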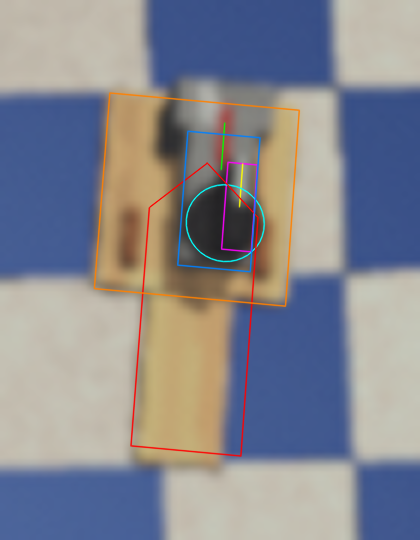

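The knob matches the model at 2.5 rad: the yellow predicted line lies on the white line.

```bash
python3 -c "
from h import *
print(ticket.close_job())"
```

```text
the job is handed in; nothing more can be done
None
```

The job is handed in, at about 22 s on the robot's clock; no verdict is reported.

- **Knob:** I turned it about 111° clockwise in one grip, lifting with the thread and leaving the house where it was. Before the last nudge, the white line was about 1° short of the red mark by a line fit. I turned it 0.7° further. After release, the overlay on the wrist and top pictures showed the line along the mark.
- **House:** I drew it straight out by about 100 mm before lifting it. I lowered it into the tray until it touched (about 3 N, tool height 9.8 mm against 9.7 mm expected), then released it. It lies face up, clear of the tray walls.
- **Last checks:** No bystander looked moved in the last pictures. The gripper is clear of everything at about 0.20 m height.
- **Disagreements and refusals:**
  - My first three move calls were refused as "invalid input" because every row needs all six values. The arm did not move in those.
  - The arm kept drifting by up to about 14 mm after some moves, so I corrected the position before each grasp and before setting the house down.
  - The fitted direction of the mark varied between −5.8° and −7.1° across measurements, so the knob's alignment is known to about 1°.

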